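# Lock the bayonet cap onto the lens-soaking pot

## Task

Close the lens-soaking pot: lift its lavender cap off the white drying ring, feel for the pot's two slots with the cap's lugs, push the cap all the way down against the spring, turn it clockwise (seen from above) about a quarter turn to its stop and let it spring up into its lock, then let go. Press gently (15 to 20 N is plenty; the pot must never take more than 50 N in all), and leave the hand mirror, the nail clipper and the ring bowl where they lie.

Things in the scene. Friction and masses are not known exactly. Their poses are not given: they have to be found in the camera images.
- cap_center (a point): Centre (half-way up) of the loose lavender bayonet cap, 49 mm tall, about 50 g, upright, z up. Its round flange, diameter 52 mm, 5 mm thick, has its underside 4.5 mm below this point and its top 0.5 mm above it. The bar stands on the flange, the stem hangs below. Half a turn about z gives the same cap. It starts hanging by its flange in the drying ring, with 2.5 mm sideways play.
- cap_bar (a point): Centre of the cap's violet grip bar, on the cap's axis, 12.5 mm above the cap's centre: 42 mm long along the cap's x, 14 mm wide along y, 24 mm tall (from the flange's top up), white dashes along its top. The bar lies in line with the two lugs.
- cap_lugs (a point): Point on the cap's axis, level with the middle of its lugs, 14.7 mm below the cap's centre. Two lugs at the cap's +x and -x reach out to 19 mm from the axis, 6.5 mm wide, 5 mm high. The white stem, diameter 24 mm, goes from the flange to 7.3 mm below the lugs' undersides (stem bottom 24.5 mm below the cap's centre); its lowest 3.5 mm taper to 19 mm.
- drying_ring: White ceramic ring fixed to the shelf, outer diameter 62 mm, inner 43 mm, 22 mm high; origin at the centre of its underside. The cap hangs in it at the start. (Away from the work, at the far right beyond x 0.65 and y -0.33, stands a fixed clear three-tier organiser, 145 mm high.)
- pot_mouth (a point): Centre of the mouth of the deep soaking pot (outer diameter 52 mm), level with the rim, 46 mm above the shelf; axes of the lens case. A white collar, level with the rim, has a hole of radius 14 mm and two opposite slots 8.5 mm wide reaching 21 mm from the axis. They lie near the case's +x and -x, but up to 0.55 rad off either way: the reading does not show it, so feel or look.
- case: Lavender lens case fixed to the shelf, origin on the pot's axis at the shelf. Base plate 74 mm (x) by 150 mm (y), 10 mm thick, from 33 mm to +y to 117 mm to -y of the pot's axis; two small shut screw-top wells, 26 mm high, 80 mm to -y. A cap off the slots stands with its lugs on the collar, centre 17 mm above the mouth; in the slots it drops. The collar sits in rubber: it gives 1 mm per 6 N, up to 4 mm, and slips round above 0.35 N m.
- pot_axis (a point): Top of the spring plate at rest, 12 mm below the mouth on the pot's axis. It pushes on the cap's stem from cap centre 12.5 mm above the mouth down: 3 N, rising 0.9 N per mm to 10 N at the stop, where the flange sits on the collar (cap centre 4.5 mm above the mouth). The lugs pass under the collar, to turn, only within 1.5 mm of the stop, so keep it pressed there with 12 to 20 N.
- cap: The cap as a body, origin at the centre of its stem's bottom. Pushed down, it turns clockwise seen from above, 1.31 rad (75 degrees) from the slots to an end stop, with about 0.07 rad of play; anticlockwise is blocked. There recesses 2.5 mm deep under the collar let the spring lift it: locked, its centre is 8.7 mm above the mouth, flange 4.2 mm above the rim, held up with 6 N.
- mirror_center (a point): Bystander: centre of the disc of a teal plastic hand mirror lying flat, disc diameter 110 mm, 10 mm thick, handle 24 mm wide reaching 160 mm from this point along its -y.
- clipper_center (a point): Bystander: centre of a steel nail clipper lying flat, 60 mm long along its x, 12 mm wide, 12 mm high.
- ring_bowl: Bystander: blue ceramic ring bowl, diameter 76 mm, 30 mm high; origin at the centre of its underside.
Things that resemble listed ones, but are neither listed nor needed, are in the scene too. There is more than one size of the cap; the job needs the middle-sized. Of the things that look like the case, the smaller one is meant.

How it is judged:
By the outcome, as a careful person would: the job done as asked, in the order asked, and still so for the second after the job is handed in, with the robot touching nothing.
It also fails if it takes over 72 s, if anything falls off the work surface, if the arm or the gripper's body presses on something with over 40 N, if the wrist force passes 120 N, or if a joint passes its speed limit or range.

## Robot

A 7-joint arm with a two-finger parallel gripper is mounted at the origin on the work surface. World frame = base frame: x ahead of the robot, y to its left, z up, the work surface at z = 0. Lengths are in m, angles in rad, forces in N, time in s.
With the tool pointing down it reaches from about 0.4 to 0.9 m from the base axis. Payload 5.6 kg.
Tool frame: the origin (TCP) lies midway between the tips of the shut fingers; the grasp point (between the pads) lies 19 mm behind it; y points along the fingers, z is the direction in which the jaws open and shut, and the axes are right-handed (so a half turn about y gives the same grasp; the last joint's range is limited). The gripper opens to 92 mm and grips with 3 to 60 N. Pads are 20 mm wide; open, the fingers measure 128 mm over their backs; the gripper's body (75 mm by 189 mm) begins 69 mm behind the grasp point.
Start: joints at [1.059, 0.468, -0.012, 1.603, 0.006, 1.071, -0.056], TCP at [0.294, -0.58, 0.183] pointing down, gripper open.
Joint ranges: [-2.53, 2.53], [-0.31, 2.02], [-1.57, 1.55], [0.28, 2.44], [-1.29, 4.43], [0.15, 1.84], [-2.92, 2.92]. Speed limits (rad/s): [2.57, 2.57, 3.14, 3.14, 3.14, 3.14, 3.14].

## Interface

Orientations are given as a 3x3 rotation matrix whose columns are the frame's x, y, z axes.
In Python, from station import env, effector, solver, viewer, workorder, search_frame, tip_of gives the robot as it stands. Calls block until the motion is done:
- env.reach(position, orientation): joint-space move of the TCP to a pose.
- env.movel(position, frame=None, rate=0.15): straight line of the TCP; frame=None keeps the orientation; rate is the mean speed in m/s.
- env.goto_joints(angles): joint-space move.
- effector.release() and effector.grasp(squeeze=None): open the fingers fully, or close them until they stop; squeeze is the grip in N (None keeps the last).
- env.pause(seconds).
- solver.inverse_kinematics(position, orientation): joint angles nearest the present ones, or None.
- env.sense(): the state.
- viewer.read_camera(name): name is "scene" or "top" or "wrist"; returns (picture, depth): 480x640x3 uint8, red, green, blue; 480x640 float32, m along the optical axis (not along the pixel's ray), 0 where there is no reading.
- viewer.camera_info(name): a dict with "intrinsics" (3x3 intrinsics, pixels), "eye" and "rotation" of the camera in the world; the wrist camera has in their place "T_tool_cam" (4x4, takes a point from camera to tool coordinates, whose origin is the TCP and whose axes are the tool frame's). Camera axes: x right, y up, looking along -z (the intrinsics and any distortion apply to the point x, -y, -z); pixel columns grow to the right and rows downward; lengths in m; the calibration is good to about 2 mm. The wrist camera is an equidistant fisheye: a pixel r from the principal point sees the ray r / f radians off the axis. A picture is of the moment at which its call begins: read the wrist's pose just before it. camera_info takes no time and is no camera call.
A pose or a line that the arm cannot do raises env.PlanningError and nothing moves.
- workorder.finish_job(): hands the job in, once; it reports no verdict.
Trained networks look in the newest picture that a camera, given by its name, has taken for a name from the list of things; names that differ only in an ending like _2 or _b are one class to them, and where a whole thing is asked for, a point or a joint stands for the part that bears it (a point fixed in the world has none). Each returns a list of dicts, best first, with "score" (0 to 1); they miss things now and then, are a little off and sometimes report something else, mostly with a low value. They report only what shows in the picture. A call takes as long as a camera call. They do not tell look-alikes from the thing itself.
- search_frame(camera, name): "at" ([x, y, z] in m, in world coordinates, good to about 4 mm: the middle of the surface that is visible of it).
- tip_of(camera, name): "at" ([x, y, z] in m, in world coordinates, good to about 4 mm: a listed point, or the origin of a listed thing).
The state is a dict: "t": time; "joint_positions": joint angles; "joint_velocities": joint speeds; "tau": joint torques, N m; "ee_pos": TCP position; "tcp_rot": TCP orientation; "wrist_force": force on the tool from outside, world axes, zero at the start; "moment": the same for the moment, N m; "gripper_width": finger opening in m.
Only numpy, scipy, OpenCV 4.12 (cv2) and the standard library are available. Lean on these libraries where they do the work, as an engineer would, in place of code of your own. Each camera call takes 0.05 s, during which the arm holds its last target.

## Working session

There is one attempt and no reset: what is moved stays moved. The work goes in short steps, each a Python script; the robot and the scene stay as the last script left them, time stands still between calls to the robot, and variables do not carry over. Pictures are saved under pics/ and viewed, and the job is handed in when it is done.

```bash
ls; mkdir -p pics
cat > h.py <<'E'
import numpy as np, cv2
from station import env, effector, solver, viewer, workorder, search_frame, tip_of
def snap(cam,name):
    s=env.sense(); im,d=viewer.read_camera(cam); cv2.imwrite(f'pics/{name}.png',im[:,:,::-1]); np.savez(f'pics/{name}.npz',im=im,d=d,p=s['ee_pos'],R=s['tcp_rot']); return im,d
def unproj(cam,u,v,z):
    c=viewer.camera_info(cam);K=c['intrinsics'];
    p=np.array([(u-K[0][2])/K[0][0]*z,-(v-K[1][2])/K[1][1]*z,-z]); return np.array(c['eye'])+np.array(c['rotation'])@p
def onplane(cam,u,v,h):
    c=viewer.camera_info(cam);a=np.array(c['eye']);d=unproj(cam,u,v,1.)-a;return a+d*(h-a[2])/d[2]
E
python3 - <<'E'
from h import *
np.set_printoptions(precision=4,suppress=True)
s=env.sense();print(s)
for c in ['top','scene']:
    print(c,viewer.camera_info(c))
    snap(c,c+'0')
    for n in ['cap_center','drying_ring','pot_mouth','case','cap_bar','mirror_center','clipper_center','ring_bowl']:
        print(c,n,[(np.round(q['at'],4),round(q['score'],2)) for q in tip_of(c,n)])
print(viewer.camera_info('wrist'),env.sense()['t'])
E
```

```text
pics
{'t': 0.0, 'joint_positions': array([ 1.059 ,  0.4684, -0.0116,  1.6036,  0.006 ,  1.0714, -0.0563]), 'joint_velocities': array([-0.0004, -0.0027, -0.0008,  0.0013,  0.002 , -0.0005, -0.0004]), 'tau': array([  0.    , -52.0569,  -0.0123, -24.3746,  -0.0566,   0.0173,
         0.0002]), 'ee_pos': array([ 0.2933, -0.5793,  0.1823]), 'tcp_rot': array([[-0.8922, -0.0009,  0.4517],
       [-0.4517,  0.0015, -0.8922],
       [ 0.0001, -1.    , -0.0018]]), 'wrist_force': array([-0.3966, -0.2792, -0.932 ]), 'moment': array([-0.0198,  0.0238, -0.051 ]), 'gripper_width': 0.0917472412215334}
top {'intrinsics': array([[561.6623,   0.    , 325.0976],
       [  0.    , 561.6623, 240.3037],
       [  0.    ,   0.    ,   1.    ]]), 'eye': array([0.3959, 0.1085, 0.9713]), 'rotation': array([[ 0.0124,  0.9826, -0.1855],
       [-0.9997,  0.0159,  0.0175],
       [ 0.0201,  0.1852,  0.9825]])}
top cap_center [(array([0.6398, 0.162 , 0.0332]), 0.96), (array([0.5335, 0.1423, 0.0286]), 0.58), (array([ 0.5353,  0.1445, -0.0005]), 0.45)]
top drying_ring [(array([0.5344, 0.1426, 0.001 ]), 0.72)]
top pot
[... 1253 characters left out ...]
0.038 ]), 0.72), (array([0.638 , 0.1581, 0.048 ]), 0.72), (array([0.5654, 0.2306, 0.026 ]), 0.62)]
scene mirror_center [(array([0.7878, 0.1127, 0.0013]), 0.91)]
scene clipper_center [(array([0.3644, 0.0087, 0.008 ]), 0.46)]
scene ring_bowl [(array([0.3802, 0.4068, 0.0051]), 0.89), (array([ 0.5851, -0.1481,  0.0293]), 0.29), (array([0.3651, 0.009 , 0.0043]), 0.23)]
{'intrinsics': array([[371.6483,   0.    , 320.3058],
       [  0.    , 371.6483, 241.6421],
       [  0.    ,   0.    ,   1.    ]]), 'T_tool_cam': array([[-0.0003, -0.9702, -0.2421, -0.0678],
       [ 0.0003,  0.2421, -0.9702, -0.2017],
       [ 1.    , -0.0003,  0.0002, -0.0003],
       [ 0.    ,  0.    ,  0.    ,  1.    ]])} 0.9
```

View pics/top0.png

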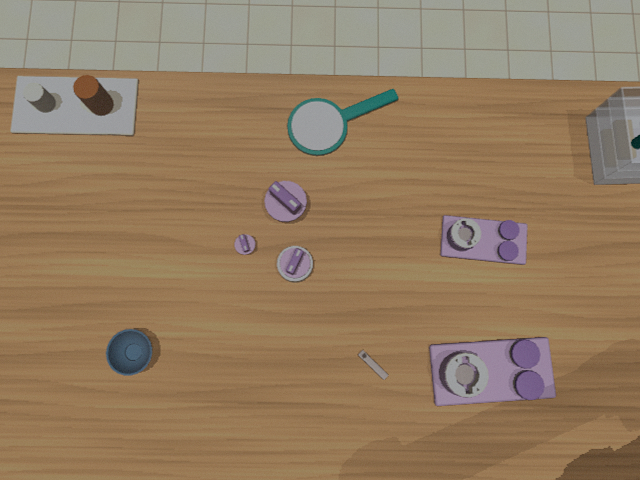

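View pics/scene0.png

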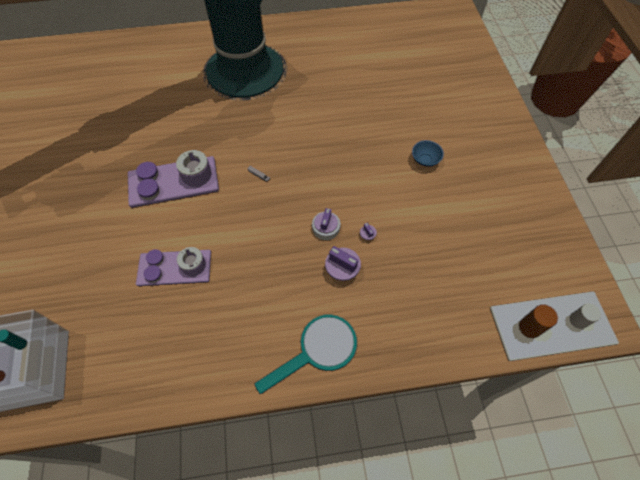

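The cap in the white ring is the middle one, at top-view (295,262). The smaller case's pot is at (465,234). The large cap at (286,200), the small cap at (245,243) and the large case are decoys. Next I'll take close looks with the wrist camera.

```bash
cat >> h.py <<'E'
def Rj(a):
    "tool down, jaw axis z at yaw a"
    y=np.array([0,0,-1.]);z=np.array([np.cos(a),np.sin(a),0]);return np.stack([np.cross(y,z),y,z],1)
def wproj(p,R,P):
    "world pts -> wrist pixels"
    c=viewer.camera_info('wrist');T=np.array(c['T_tool_cam']);K=np.array(c['intrinsics'])
    q=(np.atleast_2d(P)-p)@R; q=(q-T[:3,3])@T[:3,:3]
    X=np.stack([q[:,0],-q[:,1],-q[:,2]],1);r=np.hypot(X[:,0],X[:,1]);th=np.arctan2(r,X[:,2])
    return np.stack([K[0,2]+K[0,0]*th*X[:,0]/r,K[1,2]+K[1,1]*th*X[:,1]/r],1)
def wplane(p,R,u,v,h):
    c=viewer.camera_info('wrist');T=np.array(c['T_tool_cam']);K=np.array(c['intrinsics'])
    a=(u-K[0,2])/K[0,0];b=(v-K[1,2])/K[1,1];th=np.hypot(a,b);
    d=np.array([np.sin(th)*a/th,-np.sin(th)*b/th,-np.cos(th)]) if th>0 else np.array([0,0,-1.])
    o=p+R@T[:3,3];w=R@(T[:3,:3]@d);return o+w*(h-o[2])/w[2]
def zoom(name,u,v,r,k):
    im=cv2.imread(f'pics/{name}.png')[max(0,v-r):v+r,max(0,u-r):u+r];cv2.imwrite(f'pics/{name}_z.png',cv2.resize(im,None,fx=k,fy=k,interpolation=cv2.INTER_CUBIC))
E
python3 - <<'E'
from h import *
np.set_printoptions(precision=4,suppress=True)
# IK survey at the pot and cap for jaw yaw
for P in ([.583,-.145,.12],[.534,.143,.06]):
    for a in np.arange(-np.pi,np.pi,np.pi/6):
        q=solver.inverse_kinematics(P,Rj(a)); print(P,round(a,2),None if q is None else np.round(q,2))
s=env.sense()
print('yaw now',np.arctan2(s['tcp_rot'][1,2],s['tcp_rot'][0,2]))
E
```

```text
[0.583, -0.145, 0.12] -3.14 [ 0.04  0.46  0.19  1.79 -0.11  0.9  -2.86]
[0.583, -0.145, 0.12] -2.62 [ 0.13  0.45  0.08  1.79 -0.05  0.9  -2.39]
[0.583, -0.145, 0.12] -2.09 [ 0.2   0.46 -0.02  1.78  0.01  0.9  -1.91]
[0.583, -0.145, 0.12] -1.57 [ 0.29  0.46 -0.13  1.78  0.07  0.91 -1.44]
[0.583, -0.145, 0.12] -1.05 [ 0.36  0.47 -0.22  1.77  0.12  0.91 -0.96]
[0.583, -0.145, 0.12] -0.52 [ 0.44  0.48 -0.33  1.77  0.19  0.92 -0.49]
[0.583, -0.145, 0.12] -0.0 [ 0.52  0.5  -0.43  1.76  0.25  0.94 -0.02]
[0.583, -0.145, 0.12] 0.52 [ 0.59  0.52 -0.54  1.75  0.32  0.95  0.45]
[0.583, -0.145, 0.12] 1.05 [ 0.62  0.53 -0.58  1.75  0.35  0.96  0.95]
[0.583, -0.145, 0.12] 1.57 [ 0.67  0.55 -0.65  1.75  0.4   0.97  1.43]
[0.583, -0.145, 0.12] 2.09 [ 1.02  0.93 -1.33  1.73  0.94  1.28  1.57]
[0.583, -0.145, 0.12] 2.62 [ 1.02  0.93 -1.33  1.73  0.94  1.28  2.09]
[0.534, 0.143, 0.06] -3.14 [ 0.57  0.98 -1.33  1.88  1.05  1.2   1.99]
[0.534, 0.143, 0.06] -2.62 [-1.12  0.75  1.11  1.99 -0.84  0.96 -2.19]
[0.534, 0.143, 0.06] -2.09 [-0.1   0.49 -0.28  1.92  0.19  0.76 -2.58]
[0.534, 0.143, 0.06] -1.57 [ 0.04  0.52 -0.46  1.91  0.32  0.78 -2.17]
[0.534, 0.143, 0.06] -1.05 [ 0.09  0.53 -0.53  1.91  0.37  0.79 -1.68]
[0.534, 0.143, 0.06] -0.52 [ 0.13  0.55 -0.58  1.91  0.41  0.8  -1.19]
[0.534, 0.143, 0.06] -0.0 [ 0.16  0.56 -0.62  1.91  0.44  0.81 -0.69]
[0.534, 0.143, 0.06] 0.52 [ 0.19  0.57 -0.66  1.9   0.47  0.82 -0.2 ]
[0.534, 0.143, 0.06] 1.05 [ 0.23  0.59 -0.72  1.9   0.51  0.84  0.29]
[0.534, 0.143, 0.06] 1.57 [ 0.27  0.61 -0.77  1.9   0.55  0.86  0.78]
[0.534, 0.143, 0.06] 2.09 [ 0.48  0.8  -1.11  1.89  0.85  1.02  1.08]
[0.534, 0.143, 0.06] 2.62 [ 0.57  0.98 -1.33  1.88  1.05  1.2   1.47]
yaw now -1.1021028995124458
```

Run:
```python
from h import *
np.set_printoptions(precision=4,suppress=True)
env.reach([.583,-.145,.13],Rj(-1.0)); 
im,d=snap('wrist','w1'); s=env.sense();print(s['t'],s['ee_pos'])
for n in ['pot_mouth','case']: print(n,[(np.round(q['at'],4),round(q['score'],2)) for q in tip_of('wrist',n)])
uv=wproj(s['ee_pos'],s['tcp_rot'],[.583,-.145,.046])[0];print(uv)
zoom('w1',int(uv[0]),int(uv[1]),70,5)
```

```text
2.85 [ 0.5827 -0.1467  0.1301]
pot_mouth [(array([ 0.5895, -0.1454,  0.0498]), 0.92), (array([ 0.3535, -0.1365,  0.0619]), 0.86)]
case [(array([ 0.5865, -0.1477,  0.0015]), 0.95), (array([ 0.3547, -0.1325,  0.0006]), 0.87)]
[319.0491 235.8705]
```

View pics/w1.png

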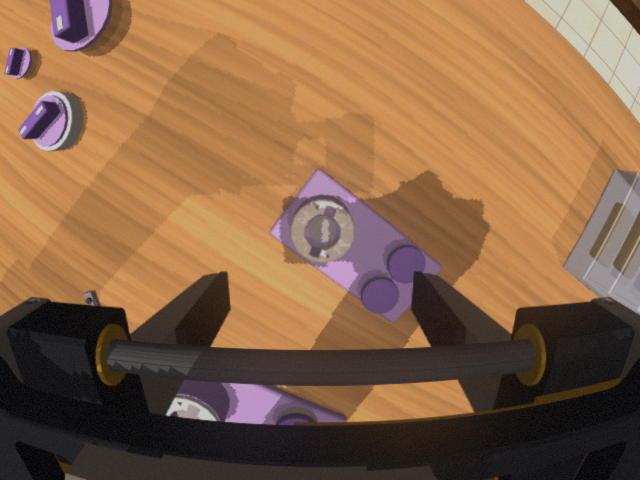

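View pics/w1_z.png

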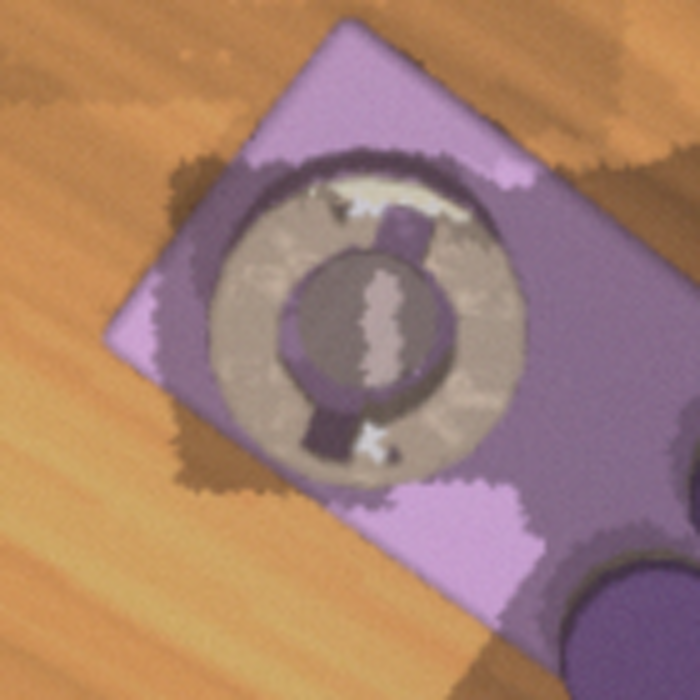

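The picture shows the pot with its rim centred at about w1 pixel (322.6,231.2). The slot ends are at about (331.6,206.6) and (313.6,256). I'll measure these, then go and look at the cap.

Run:
```python
from h import *
np.set_printoptions(precision=4,suppress=True)
f=np.load('pics/w1.npz');p,R=f['p'],f['R']
g=lambda x,y,h=.046: wplane(p,R,249+x/5,165+y/5,h)
L,Rr,T,B=g(210,325),g(527,325),g(368,175),g(368,487)
print('centers',(L+Rr)/2,(T+B)/2,np.linalg.norm(L-Rr),np.linalg.norm(T-B))
a,b=g(413,208),g(323,455);print(a,b,np.linalg.norm(a-b),(a+b)/2,'slot yaw',np.arctan2(*(a-b)[[1,0]]))
# case edge yaw: corners (350,18),(108,340) at z=.01
a,b=g(350,18,.01),g(108,340,.01);print('edge',a,b,np.linalg.norm(a-b),np.arctan2(*(a-b)[[1,0]]))
q=f['d'];print('depth',q[231-3:234,205//1+117-3:326].mean(), q[225:238,338:346].mean())
zoom('top0',465,234,35,10)
env.reach([.534,.143,.11],Rj(-1.0)); 
im,d=snap('wrist','w2'); s=env.sense();print(s['t'],s['ee_pos'])
for n in ['cap_center','cap_bar','drying_ring']: print(n,[(np.round(q['at'],4),round(q['score'],2)) for q in tip_of('wrist',n)])
uv=wproj(s['ee_pos'],s['tcp_rot'],[.534,.143,.04])[0];print(uv)
zoom('w2',int(uv[0]),int(uv[1]),70,5)
```

```text
centers [ 0.5886 -0.1449  0.046 ] [ 0.5873 -0.1456  0.046 ] 0.049994927716031805 0.05044312123557241
[ 0.608  -0.1407  0.046 ] [ 0.5667 -0.1502  0.046 ] 0.0423388185882805 [ 0.5873 -0.1455  0.046 ] slot yaw 0.22807951274293364
edge [ 0.626  -0.1174  0.01  ] [ 0.5548 -0.1116  0.01  ] 0.07145511643869722 -0.08135924847297574
depth 0.30435836 0.29936776
4.125 [0.5349 0.1409 0.11  ]
cap_center [(array([0.6418, 0.1621, 0.0314]), 0.83), (array([0.5641, 0.2333, 0.0154]), 0.83), (array([0.5351, 0.1417, 0.0257]), 0.71)]
cap_bar [(array([0.5322, 0.1434, 0.0417]), 0.86), (array([0.6376, 0.1572, 0.0544]), 0.64), (array([0.5659, 0.2318, 0.0289]), 0.6), (array([ 0.5319,  0.141 , -0.0025]), 0.36)]
drying_ring []
[317.798  241.1706]
```

View pics/w2_z.png

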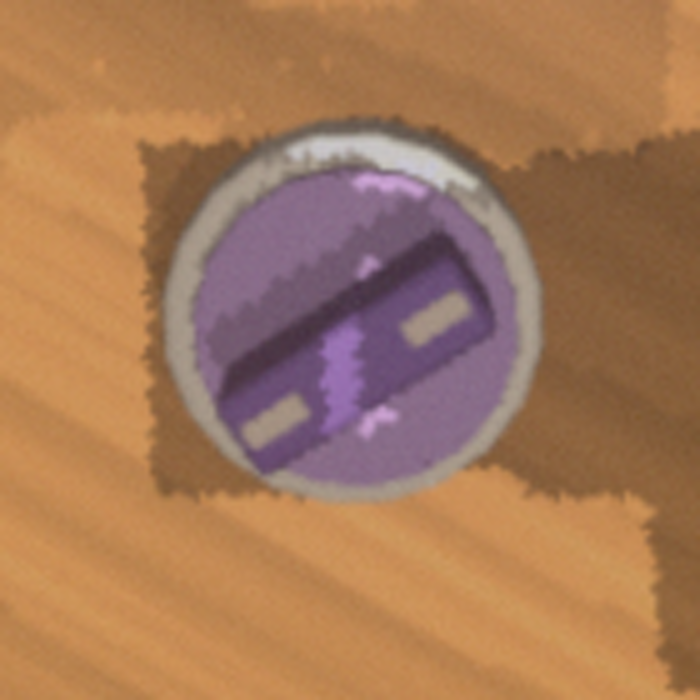

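View pics/top0_z.png

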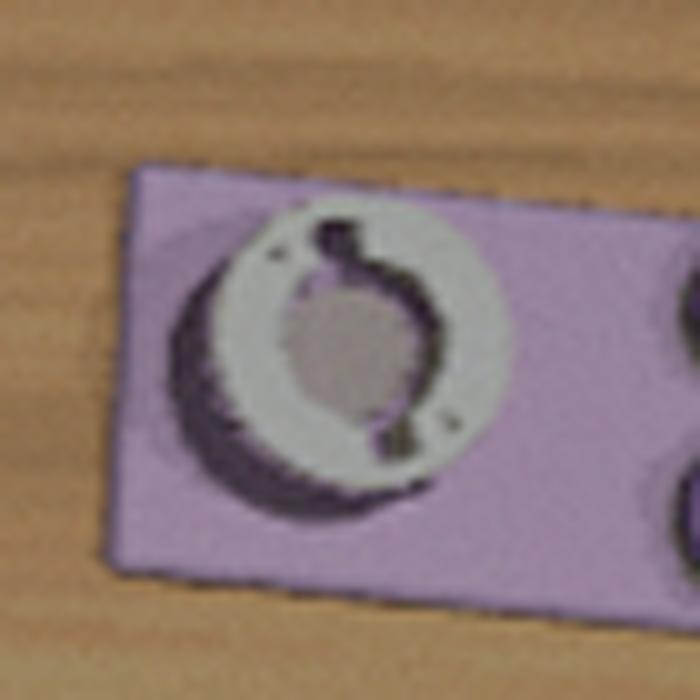

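The wrist zoom shows the bar from (215,395)-(265,475) to (440,235)-(495,330). In the top zoom the slots are at (335,232) and (398,445). I'll compute and cross-check these.

Run:
```python
from h import *
np.set_printoptions(precision=4,suppress=True)
t=lambda x,y,h,u0=430,v0=199: onplane('top',u0+x/10,v0+y/10,h)
a,b=t(335,225,.046),t(400,455,.046);print('top slot',a,b,np.linalg.norm(a-b),(a+b)/2,np.arctan2(*(a-b)[[1,0]]))
L,R_,T,B=t(213,340,.046),t(513,340,.046),t(360,197,.046),t(360,490,.046)
print('rim',L,R_,(L+R_)/2,np.linalg.norm(L-R_),(T+B)/2,np.linalg.norm(T-B))
a,b=t(135,165,.01),t(112,570,.01);print('case edge',np.linalg.norm(a-b),np.arctan2(*(a-b)[[1,0]]))
f=np.load('pics/w2.npz');p,R=f['p'],f['R']
g=lambda x,y,h: wplane(p,R,247+x/5,171+y/5,h)
d1,d2=g(275,422,.051),g(436,319,.051);print('w cap bar dashes',d1,d2,(d1+d2)/2,np.arctan2(*(d2-d1)[[1,0]]))
a,b=g(265,475,.051),g(495,330,.051);print('lower edge',np.arctan2(*(b-a)[[1,0]]),np.linalg.norm(a-b))
c=[g(*q,.051) for q in((265,475),(495,330))];print('corners',c)
L,R_,T,B=g(192,320,.027),g(520,320,.027),g(356,168,.027),g(356,487,.027)
print('flange',(L+R_)/2,(T+B)/2,np.linalg.norm(L-R_),np.linalg.norm(T-B))
L,R_,T,B=g(164,315,.022),g(542,315,.022),g(356,127,.022),g(356,502,.022)
print('ring',(L+R_)/2,(T+B)/2,np.linalg.norm(L-R_),np.linalg.norm(T-B))
zoom('top0',295,262,35,10)
```

```text
top slot [ 0.6069 -0.1424  0.046 ] [ 0.5674 -0.152   0.046 ] 0.04065561923659243 [ 0.5871 -0.1472  0.046 ] 0.24017656903485143
rim [ 0.5866 -0.121   0.046 ] [ 0.5875 -0.1719  0.046 ] [ 0.587  -0.1465  0.046 ] 0.050961048852263 [ 0.5865 -0.1459  0.046 ] 0.05055372551232597
case edge 0.07267705460024627 -0.08208277882360847
w cap bar dashes [0.521  0.1487 0.051 ] [0.5466 0.1373 0.051 ] [0.5338 0.143  0.051 ] -0.4185595197809511
lower edge -0.4222435690945169 0.0400708051224439
corners [array([0.5133, 0.1457, 0.051 ]), array([0.5498, 0.1292, 0.051 ])]
flange [0.5355 0.1441 0.027 ] [0.5341 0.1431 0.027 ] 0.05171975214123002 0.05173431087782589
ring [0.535  0.1443 0.022 ] [0.5347 0.1436 0.022 ] 0.0606645624103781 0.06174975147186821
```

View pics/top0_z.png

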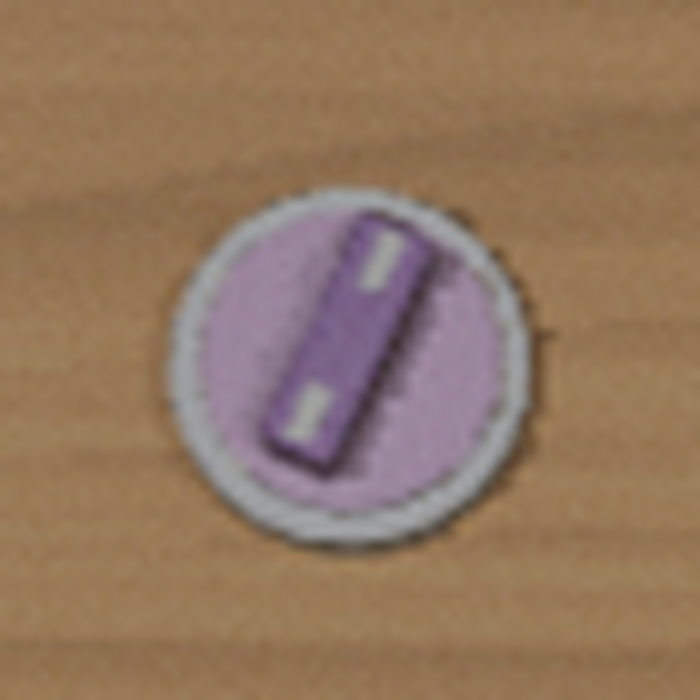

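Run:
```python
from h import *
np.set_printoptions(precision=4,suppress=True)
a=-.425-np.pi/2
c=np.array([.5342,.1433])
env.reach([*c,.075],Rj(a))
print(env.sense()['joint_positions'],env.sense()['ee_pos'])
env.movel([*c,.0295],Rj(a),rate=.06)
s=env.sense();print(s['t'],s['ee_pos'],s['wrist_force'],s['moment'])
effector.grasp(40)
s=env.sense();print(s['t'],s['ee_pos'],s['gripper_width'],s['wrist_force'],s['moment'])
snap('wrist','w3');snap('top','top3')
```

```text
[-0.2509  0.4484 -0.0892  1.9239  0.0554  0.7713 -2.3654] [0.5344 0.1432 0.0752]
6.05 [0.5345 0.1434 0.0297] [-0.0604 -0.6216 -0.3855] [ 0.0665 -0.0506 -0.0144]
7.4 [0.5342 0.1433 0.0295] 0.0003601789274826675 [ 0.2805 -0.9857  0.6795] [ 0.0877 -0.0247  0.0054]
```

View pics/w3.png

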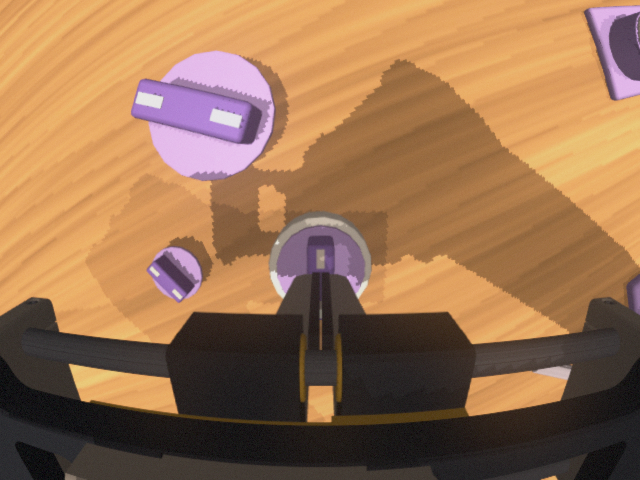

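Run:
```python
from h import *
np.set_printoptions(precision=4,suppress=True)
f=np.load('pics/w3.npz');print(wproj(f['p'],f['R'],[f['p'],f['p']+[0,0,.019],[.5342,.1433,.051]]))
zoom('w3',320,270,60,8); zoom('top3',295,262,60,8)
s=env.sense();print(s['gripper_width'],s['t'],s['wrist_force'])
d=f['d'];print(d[225:320:6,320]);print(d[250,280:364:4])
```

```text
[[320.84   270.6506]
 [320.9014 282.1462]
 [320.8981 283.8759]]
0.0003696561470400331 7.5 [-0.0546 -0.0446  0.919 ]
[0.211  0.2075 0.2045 0.1895 0.1862 0.187  0.1881 0.1879 0.1777 0.1695
 0.1633 0.1537 0.1476 0.1416 0.1379 0.139 ]
[0.2111 0.2111 0.2109 0.2111 0.2117 0.2117 0.2115 0.1883 0.1867 0.1859
 0.185  0.1859 0.1858 0.187  0.2114 0.2127 0.2103 0.2131 0.2108 0.2117
 0.2116]
```

View pics/w3_z.png

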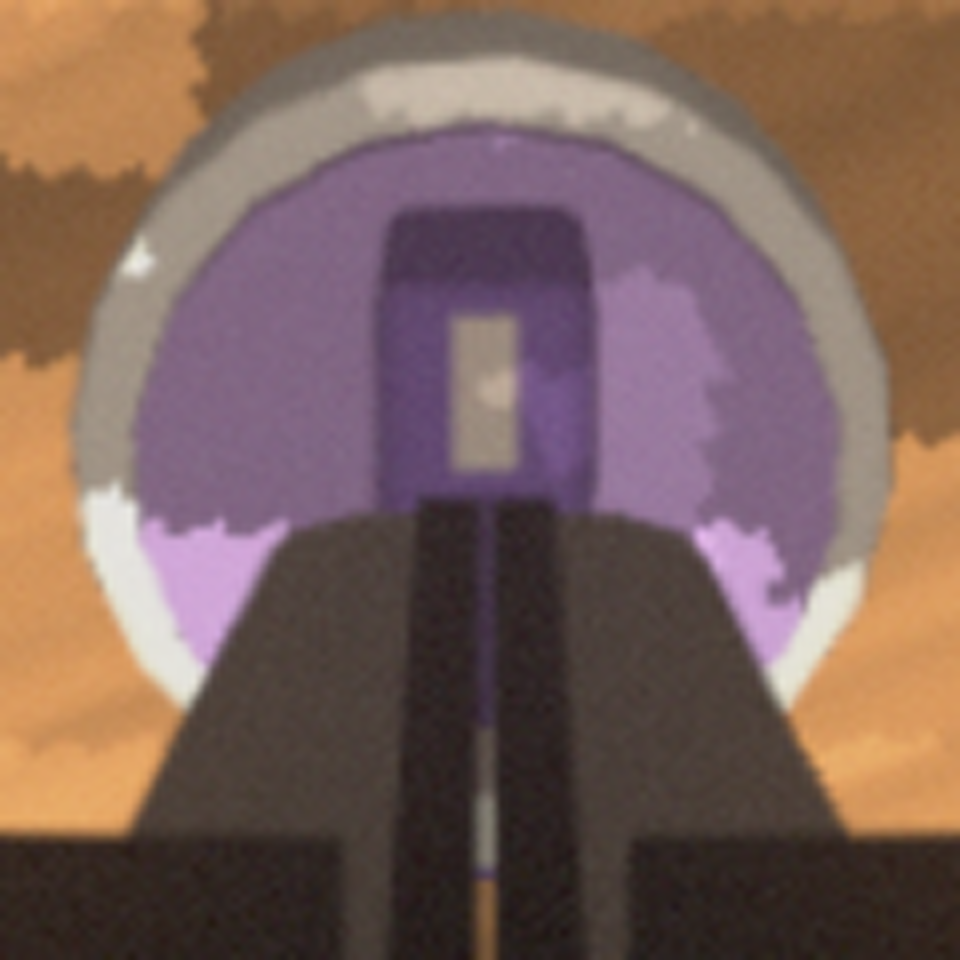

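View pics/top3_z.png

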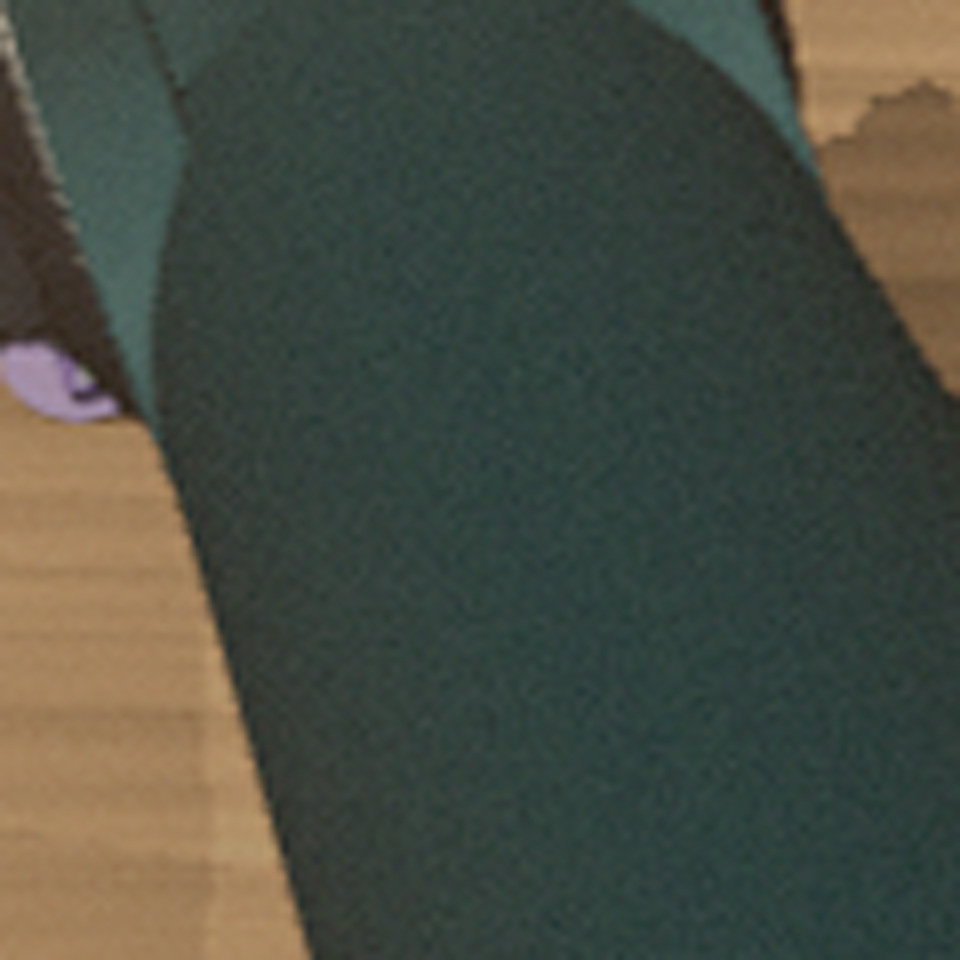

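Width 0.4 mm means the fingers shut on nothing. The wrist depth puts the tips at z≈0.062, above the bar top at 0.0517. I'll check the tip geometry before moving.

Run:
```python
from h import *
np.set_printoptions(precision=4,suppress=True)
c=viewer.camera_info('wrist');T=np.array(c['T_tool_cam']);K=np.array(c['intrinsics'])
def tool(n,u,v):
    d=np.load(f'pics/{n}.npz')['d'][v,u]
    a=(u-K[0,2])/K[0,0];b=(v-K[1,2])/K[1,1];th=np.hypot(a,b)
    q=np.array([np.tan(th)*a/th,-np.tan(th)*b/th,-1])*d
    return T[:3,:3]@q+T[:3,3]
for v in (276,282,290,300): print('shut',v,tool('w3',315,v),tool('w3',328,v))
for u,v in ((222,280),(215,290),(222,300),(418,280),(424,290),(418,300)): print('open',tool('w1',u,v),tool('w2',u,v))
snap('scene','s3')
uv=[ ]
ci=viewer.camera_info('scene');
def sp(P):
    q=(np.array(P)-ci['eye'])@np.array(ci['rotation']);k=ci['intrinsics'];return k[0][2]-k[0][0]*q[0]/q[2],k[1][2]+k[1][1]*q[1]/q[2]
print(sp([.5342,.1433,.0295]),sp([.5342,.1433,.0615]))
u,v=sp([.5342,.1433,.0295]);zoom('s3',int(u),int(v),60,8)
```

```text
shut 276 [-0.0098 -0.0373 -0.0028] [-0.0102 -0.0385  0.0033]
shut 282 [-0.0094 -0.0443 -0.0027] [-0.0095 -0.0445  0.0031]
shut 290 [-0.0098 -0.0552 -0.0026] [-0.0099 -0.0554  0.0029]
shut 300 [-0.0099 -0.0662 -0.0024] [-0.0101 -0.0668  0.0027]
open [-0.0091 -0.0421 -0.0463] [-0.0096 -0.0434 -0.0459]
open [-0.0089 -0.0544 -0.0463] [-0.0092 -0.0552 -0.0461]
open [ 0.     -0.0445 -0.0465] [-0.0002 -0.045  -0.0463]
open [-0.0091 -0.042   0.0454] [-0.0087 -0.0408  0.0457]
open [-0.0082 -0.0525  0.0455] [-0.0084 -0.0532  0.0453]
open [ 0.0001 -0.0443  0.0456] [ 0.0008 -0.0426  0.0461]
(np.float64(325.254354150375), np.float64(221.16068063278183)) (np.float64(325.37825122068807), np.float64(213.3169939890343))
```

View pics/s3_z.png

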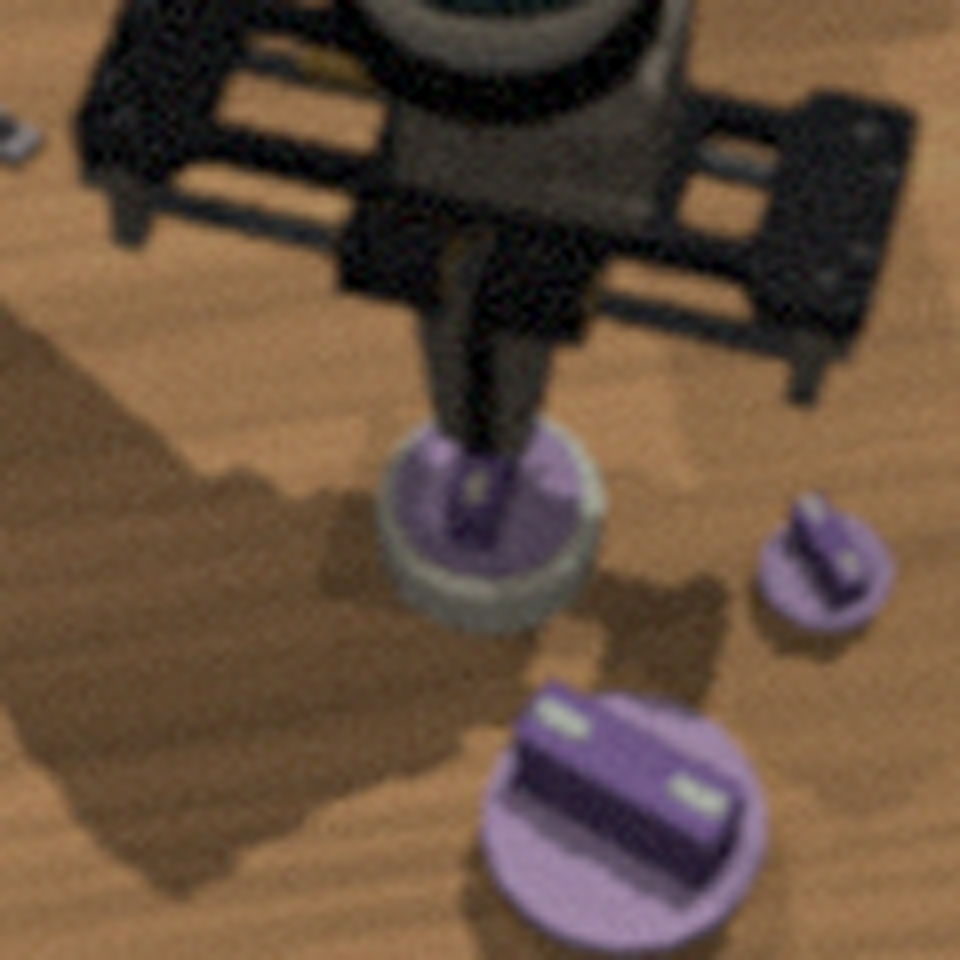

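Run:
```python
from h import *
ci=viewer.camera_info('scene')
def sp(P):
    q=(np.array(P)-ci['eye'])@np.array(ci['rotation']);k=ci['intrinsics'];return k[0][2]-k[0][0]*q[0]/q[2],k[1][2]+k[1][1]*q[1]/q[2]
for z in (.0295,.051,.0575,.0625,.0675): print(z,sp([.5433,.139,z]))
f=np.load('pics/s3.npz');d=f['d']
for v in range(206,228,2): 
  print(v,[np.round(unproj('scene',u,v,d[v,u]),4) for u in (323,327)])
```

```text
0.0295 (np.float64(323.9338344093247), np.float64(225.00797838035203))
0.051 (np.float64(323.9903489851969), np.float64(219.84002705300986))
0.0575 (np.float64(324.0078811293878), np.float64(218.2368075924636))
0.0625 (np.float64(324.0215127708296), np.float64(216.99026794502228))
0.0675 (np.float64(324.03527279115895), np.float64(215.73198874487122))
206 [array([0.5417, 0.1369, 0.1028]), array([0.5446, 0.1446, 0.1053])]
208 [array([0.5422, 0.1369, 0.096 ]), array([0.5443, 0.1447, 0.0975])]
210 [array([0.5412, 0.1371, 0.0869]), array([0.5449, 0.1447, 0.0909])]
212 [array([0.5405, 0.1372, 0.0781]), array([0.5451, 0.1448, 0.0835])]
214 [array([0.5416, 0.1371, 0.0721]), array([0.5471, 0.1445, 0.079 ])]
216 [array([0.5403, 0.1373, 0.0621]), array([0.5448, 0.145 , 0.0673])]
218 [array([0.5404, 0.1373, 0.0541]), array([0.5398, 0.146 , 0.051 ])]
220 [array([0.5443, 0.1367, 0.0526]), array([0.5448, 0.1452, 0.0513])]
222 [array([0.5499, 0.1359, 0.0539]), array([0.5494, 0.1445, 0.0509])]
224 [array([0.552 , 0.1356, 0.0492]), array([0.5539, 0.1438, 0.0502])]
226 [array([0.5524, 0.1355, 0.0415]), array([0.5536, 0.1439, 0.0414])]
```

Both cameras agree: the real fingertips sit about 32-33 mm behind the reported TCP. The stated geometry is off, so I'll work with the measured tip. I'll open, go lower with a force guard and regrasp.

Run:
```python
from h import *
np.set_printoptions(precision=4,suppress=True)
a=-.425-np.pi/2; c=[.5342,.1433]
effector.release()
try:
    for z in (.015,.006,.0):
        env.movel([*c,z],Rj(a),rate=.06)
        s=env.sense();print(s['t'],s['ee_pos'],s['wrist_force'])
        if abs(s['wrist_force'][2])>5: break
except Exception as e: print('ERR',e)
effector.grasp(40)
s=env.sense();print(s['t'],s['ee_pos'],s['gripper_width'],s['wrist_force'],s['moment'])
snap('wrist','w4');zoom('w4',320,280,70,6)
```

```text
9.3167 [0.5336 0.1431 0.0143] [ 0.1932 -0.2743  0.4275]
9.6167 [0.5338 0.1432 0.0055] [-0.29   -0.1225  1.3224]
9.8667 [ 0.5339  0.1432 -0.0004] [-0.0459 -0.8386  0.4607]
11.025 [0.5342 0.1433 0.    ] 0.013918914032656448 [-0.1154  0.082  -0.6062] [ 0.064   0.0647 -0.0442]
```

View pics/w4_z.png

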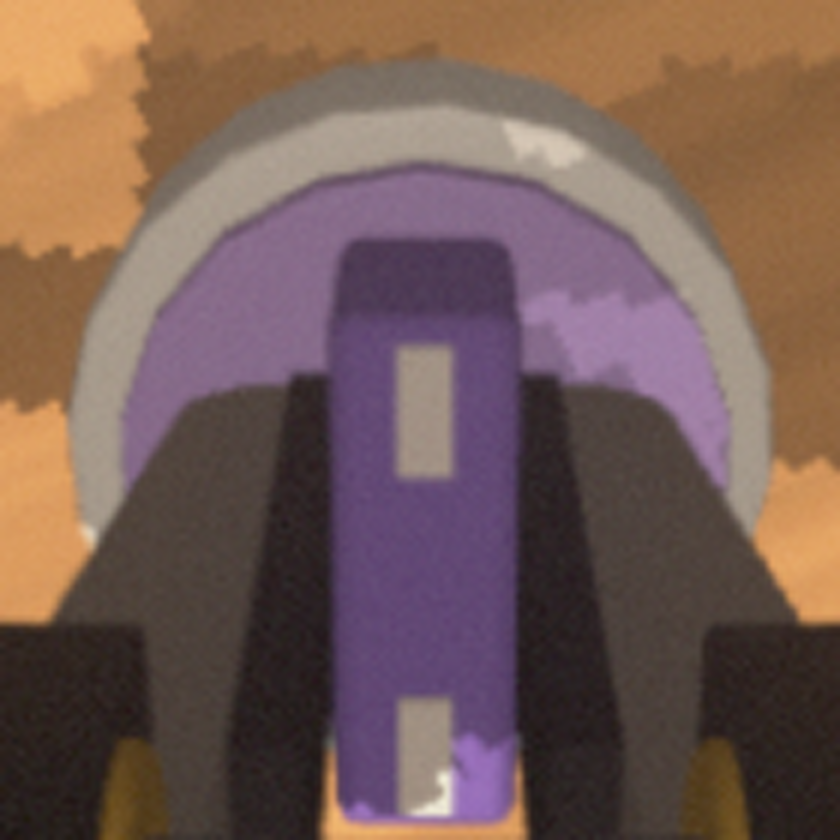

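The bar is gripped, width 13.9 mm, square between the pads. The bar's top runs from zoom y=315 to 820. I'll compute its offset along the bar, then lift.

Run:
```python
from h import *
np.set_printoptions(precision=4,suppress=True)
f=np.load('pics/w4.npz');p,R=f['p'],f['R']
g=lambda x,y,h: (wplane(p,R,250+x/6,210+y/6,h)-p)@R
print('bar ends tool',g(425,315,.0505),g(425,820,.051))
print('dashes',g(425,345,.051),g(425,478,.051),g(425,697,.051),g(425,815,.051))
a=-.425-np.pi/2
env.movel([.5342,.1433,.09],Rj(a),rate=.1)
s=env.sense();print(s['t'],s['ee_pos'],s['gripper_width'],s['wrist_force'],s['moment'])
a2=.234-np.pi/2
env.reach([.587,-.146,.09],Rj(a2))
s=env.sense();print(s['t'],s['ee_pos'],s['gripper_width'],s['wrist_force'],s['joint_positions'])
snap('wrist','w5');snap('scene','s5')
```

```text
bar ends tool [-0.0205 -0.0505 -0.0001] [ 0.0203 -0.051  -0.0001]
dashes [-0.0185 -0.051  -0.0001] [-0.0083 -0.051  -0.0001] [ 0.0095 -0.051  -0.0001] [ 0.0198 -0.051  -0.0001]
12.125 [0.5336 0.1431 0.0894] 0.013500615255137294 [ 0.2101  0.0491 -0.4714] [ 0.0649 -0.0354  0.0239]
13.2583 [ 0.5869 -0.1444  0.0896] 0.013782142273182633 [-0.4142  0.192  -1.0561] [ 0.31    0.5089 -0.1623  1.7847  0.103   0.8571 -1.2354]
```

View pics/w5.png

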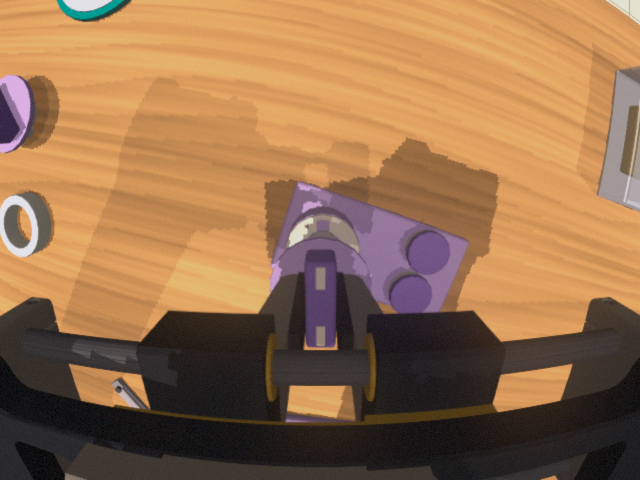

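View pics/s5.png

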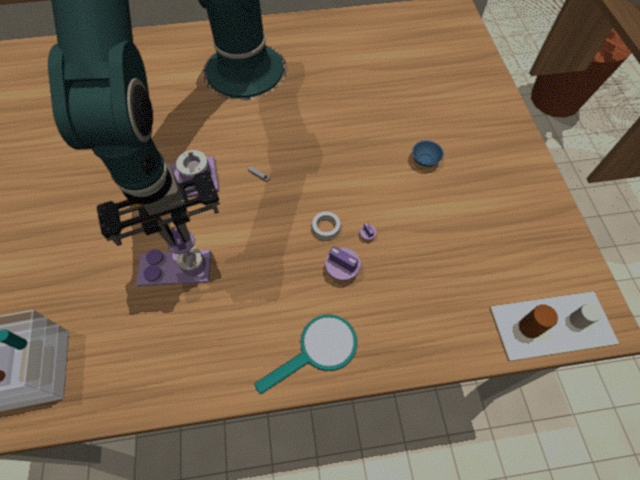

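```bash
cat >> h.py <<'E'
def F(n=1):
    s=env.sense();return s,s['wrist_force']
E
python3 - <<'E'
from h import *
np.set_printoptions(precision=3,suppress=True)
R=Rj(.234-np.pi/2);x,y=.587,-.146
env.movel([x,y,.055],R,rate=.1); env.pause(.2)
s,f0=F();print(s['t'],s['ee_pos'],f0,s['moment'])
for z in np.arange(.046,.0275,-.001):
    env.movel([x,y,z],R,rate=.03)
    s,f=F();print(round(s['t'],2),round(z,4),s['ee_pos'],f-f0,s['moment'])
    if f[2]-f0[2]>5 or np.hypot(*(f-f0)[:2])>5: break
E
```

```text
14.0583 [ 0.588 -0.146  0.056] [-0.49   0.588 -0.044] [ 0.017  0.034 -0.02 ]
14.51 0.046 [ 0.587 -0.146  0.046] [-0.573 -0.881 -0.529] [ 0.02  -0.001 -0.031]
14.76 0.045 [ 0.587 -0.146  0.045] [ 1.401 -1.304 -0.768] [-0.021  0.06   0.015]
15.01 0.044 [ 0.587 -0.146  0.044] [ 0.415 -0.821 -0.707] [-0.01  -0.025  0.032]
15.26 0.043 [ 0.587 -0.146  0.043] [ 0.978 -0.066  0.001] [-0.017 -0.011  0.01 ]
15.51 0.042 [ 0.587 -0.146  0.042] [ 0.262 -0.334 -0.969] [ 0.044  0.03  -0.042]
15.76 0.041 [ 0.587 -0.146  0.041] [ 0.035 -0.149  0.207] [ 0.064  0.06  -0.021]
16.01 0.04 [ 0.587 -0.146  0.04 ] [ 0.303 -0.449 -0.674] [ 0.049  0.033 -0.001]
16.26 0.039 [ 0.587 -0.146  0.039] [ 0.072 -0.666  0.837] [0.023 0.032 0.018]
16.51 0.038 [ 0.587 -0.146  0.038] [ 0.951 -0.348 -0.5  ] [ 0.065 -0.02   0.038]
16.76 0.037 [ 0.587 -0.146  0.037] [ 0.319 -0.551 -0.848] [ 0.04  -0.025  0.074]
17.01 0.036 [ 0.587 -0.146  0.036] [ 1.296 -0.621 -0.262] [0.035 0.006 0.058]
17.26 0.035 [ 0.587 -0.146  0.035] [ 0.005  0.625 -0.946] [ 0.014 -0.016 -0.01 ]
17.51 0.034 [ 0.587 -0.146  0.034] [ 0.596 -0.746 -0.473] [0.025 0.03  0.021]
17.76 0.033 [ 0.587 -0.146  0.033] [-0.198 -0.087  0.027] [-0.034  0.053 -0.015]
18.01 0.032 [ 0.587 -0.146  0.032] [ 0.944 -0.783  0.267] [0.057 0.027 0.093]
18.26 0.031 [ 0.587 -0.146  0.031] [-0.097 -0.83   2.703] [ 0.068  0.198 -0.026]
18.51 0.03 [ 0.587 -0.146  0.03 ] [ 0.064 -0.39   3.766] [ 0.089  0.263 -0.007]
18.76 0.029 [ 0.587 -0.146  0.029] [-0.658 -0.329  4.836] [0.084 0.24  0.018]
19.01 0.028 [ 0.587 -0.146  0.028] [-0.202  0.132  5.69 ] [0.073 0.308 0.021]
```

The cap dropped into the slots on the first try: no force past TCP z=0.0365, and the spring met at about 0.0315. Next I'll press to the stop.

Run:
```python
from h import *
np.set_printoptions(precision=3,suppress=True)
R=Rj(.234-np.pi/2);x,y=.587,-.146
f0=np.array([0,0,-.4])
for z in np.arange(.027,.019,-.0007):
    env.movel([x,y,z],R,rate=.03)
    s,f=F();print(round(s['t'],2),round(z,4),s['ee_pos'],f-f0,s['moment'],s['gripper_width'])
    if f[2]-f0[2]>14.5 or np.hypot(*(f-f0)[:2])>8: break
```

```text
19.26 0.027 [ 0.587 -0.146  0.027] [-1.638  0.313  7.299] [0.077 0.412 0.02 ] 0.014032574703643608
19.51 0.0263 [ 0.587 -0.146  0.027] [-2.23  -0.213  7.797] [0.084 0.413 0.049] 0.013619364296980713
19.76 0.0256 [ 0.587 -0.146  0.026] [-2.327  1.287  8.25 ] [0.079 0.455 0.05 ] 0.013585324806829228
20.01 0.0249 [ 0.587 -0.146  0.025] [-1.921 -0.669  8.695] [ 0.154  0.521 -0.032] 0.013478990545248056
20.26 0.0242 [ 0.587 -0.146  0.025] [-2.291  0.916  8.794] [0.137 0.598 0.012] 0.013621687197770953
20.51 0.0235 [ 0.587 -0.146  0.024] [-1.661 -0.007 10.177] [0.099 0.551 0.012] 0.013690926077919975
20.76 0.0228 [ 0.587 -0.146  0.024] [-3.904  1.252 11.957] [ 0.157  0.769 -0.01 ] 0.013739040956099848
21.01 0.0221 [ 0.587 -0.146  0.024] [-4.488  0.889 14.567] [ 0.142  1.022 -0.013] 0.014054813700107855
```

Stop reached at TCP z≈0.024 with 14.6 N. There is a sideways pull of −4.5 N in x, so I'll relieve that and then turn clockwise in steps.

```bash
cat > turn.py <<'E'
from h import *
import sys
np.set_printoptions(precision=3,suppress=True)
E
python3 - <<'E'
from h import *
np.set_printoptions(precision=3,suppress=True)
R=Rj(.234-np.pi/2);x,y,z=.587,-.146,.0221
f0=np.array([0,0,-.4])
for k in range(3):
    x-=.0006
    env.movel([x,y,z],R,rate=.03)
    s,f=F();print(round(s['t'],2),x,s['ee_pos'],f-f0,s['moment'])
    if f[0]>-1.5: break
th=0
while th<.5:
    th+=.08
    env.movel([x,y,z],Rj(.234-np.pi/2-th),rate=.03)
    s,f=F();f=f-f0;yaw=np.arctan2(s['tcp_rot'][1,2],s['tcp_rot'][0,2]);print(round(s['t'],2),'th',round(th,2),round(.234-np.pi/2-yaw,3),s['ee_pos'],f,s['moment'],'z',round(z,4))
    if s['moment'][2]>.28 or f[2]>24: print('STOP');break
    if f[2]<14: z-=.0003
    if f[2]>18: z+=.0003
    x+=np.clip(f[0]*.0001,-.0003,.0003); y+=np.clip(f[1]*.0001,-.0003,.0003)
print(x,y,z,th)
E
```

```text
21.26 0.5863999999999999 [ 0.587 -0.146  0.024] [-2.974  0.583 13.796] [ 0.244  0.786 -0.019]
21.51 0.5857999999999999 [ 0.587 -0.146  0.024] [-0.634  0.548 12.15 ] [0.244 0.476 0.015]
21.76 th 0.08 0.08 [ 0.587 -0.146  0.024] [-1.912  0.007 12.708] [ 0.102  0.403 -0.073] z 0.0221
22.01 th 0.16 0.16 [ 0.588 -0.146  0.024] [-0.048  0.712 12.47 ] [ 0.093  0.359 -0.1  ] z 0.0218
22.26 th 0.24 0.24 [ 0.588 -0.146  0.024] [-1.572  0.71  14.543] [ 0.089  0.357 -0.039] z 0.0215
22.51 th 0.32 0.32 [ 0.588 -0.146  0.024] [ 0.018 -0.267 13.763] [ 0.022  0.227 -0.013] z 0.0215
22.76 th 0.4 0.4 [ 0.588 -0.146  0.023] [-1.102  0.519 15.2  ] [ 0.083  0.232 -0.047] z 0.0212
23.01 th 0.48 0.48 [ 0.588 -0.146  0.024] [-0.124  0.756 14.297] [ 0.071  0.178 -0.092] z 0.0212
23.26 th 0.56 0.56 [ 0.588 -0.146  0.024] [-0.168  0.067 14.051] [ 0.098  0.225 -0.009] z 0.0212
0.5853091865541968 -0.145749653955805 0.021199999999999997 0.56
```

Run:
```python
from h import *
np.set_printoptions(precision=3,suppress=True)
x,y,z,th=.5853,-.14575,.0212,.56
f0=np.array([0,0,-.4])
while th<1.5:
    th+=.08 if th<1.2 else .03
    env.movel([x,y,z],Rj(.234-np.pi/2-th),rate=.03)
    s,f=F();f=f-f0;yaw=np.arctan2(s['tcp_rot'][1,2],s['tcp_rot'][0,2]);yy=(.234-np.pi/2-yaw+np.pi)%(2*np.pi)-np.pi
    print(round(s['t'],2),'th',round(th,2),round(yy,3),s['ee_pos'],f,s['moment'],'z',round(z,4))
    if abs(s['moment'][2])>.22 or f[2]>24: print('STOP');break
    if f[2]<14: z-=.0003
    if f[2]>18: z+=.0003
    x+=np.clip(f[0]*.0001,-.0003,.0003); y+=np.clip(f[1]*.0001,-.0003,.0003)
print(x,y,z,th,s['gripper_width'],s['joint_positions'])
```

```text
23.51 th 0.64 0.64 [ 0.588 -0.146  0.024] [-0.003  0.002 14.027] [ 0.028  0.128 -0.031] z 0.0212
23.76 th 0.72 0.72 [ 0.588 -0.146  0.024] [ 0.438 -0.157 13.904] [ 0.028  0.184 -0.017] z 0.0212
24.01 th 0.8 0.8 [ 0.588 -0.146  0.023] [-0.804 -0.099 16.362] [ 0.014  0.306 -0.093] z 0.0209
24.26 th 0.88 0.881 [ 0.588 -0.147  0.023] [-0.153 -0.908 16.115] [0.056 0.215 0.005] z 0.0209
24.51 th 0.96 0.96 [ 0.588 -0.147  0.023] [-0.435 -0.095 16.178] [ 0.096  0.209 -0.088] z 0.0209
24.76 th 1.04 1.04 [ 0.588 -0.147  0.023] [-0.052 -0.274 15.614] [ 0.121  0.157 -0.066] z 0.0209
25.01 th 1.12 1.12 [ 0.588 -0.147  0.023] [-0.996 -0.292 15.332] [ 0.058  0.198 -0.02 ] z 0.0209
25.26 th 1.2 1.2 [ 0.588 -0.147  0.023] [ 0.011 -0.451 14.382] [ 0.084  0.164 -0.028] z 0.0209
25.51 th 1.23 1.23 [ 0.588 -0.147  0.023] [ 0.205 -0.202 15.279] [0.041 0.166 0.035] z 0.0209
25.76 th 1.26 1.26 [ 0.588 -0.147  0.023] [-0.3   -0.439 15.059] [ 0.129  0.181 -0.013] z 0.0209
26.01 th 1.29 1.29 [ 0.588 -0.147  0.023] [-0.394 -0.548 16.134] [0.186 0.192 0.013] z 0.0209
26.26 th 1.32 1.32 [ 0.588 -0.147  0.023] [-0.343  0.295 15.1  ] [0.132 0.14  0.011] z 0.0209
26.51 th 1.35 1.35 [ 0.588 -0.147  0.023] [-0.933 -0.119 15.283] [0.096 0.105 0.027] z 0.0209
26.76 th 1.38 1.38 [ 0.588 -0.147  0.023] [ 0.441 -0.19  14.549] [0.092 0.102 0.106] z 0.0209
27.01 th 1.41 1.409 [ 0.588 -0.147  0.023] [-0.037 -0.082 15.211] [0.055 0.125 0.322] z 0.0209
STOP
0.5849682219398633 -0.14609776713275582 0.0209 1.4100000000000001 0.013815453746870807 [ 0.03   0.595  0.21   1.838 -0.178  0.721 -2.407]
```

The end stop was felt at 1.38 to 1.41 rad (Mz 0.32). I'll back off slightly and let the cap spring up.

Run:
```python
from h import *
np.set_printoptions(precision=3,suppress=True)
x,y=.58497,-.1461
f0=np.array([0,0,-.4]);R=Rj(.234-np.pi/2-1.37)
z=.0209
while z<.0302:
    env.movel([x,y,z],R,rate=.03)
    s,f=F();f=f-f0;print(round(s['t'],2),round(z,4),np.round(s['ee_pos'],4),f,s['moment'],s['gripper_width'])
    if f[2]<-2.0: break
    z+=.0008
```

```text
27.26 0.0209 [ 0.588 -0.147  0.023] [ 0.081 -0.185 14.51 ] [0.155 0.057 0.061] 0.013463717484205948
27.51 0.0217 [ 0.588 -0.147  0.024] [ 1.281 -0.998 12.491] [ 0.079 -0.225  0.02 ] 0.01407866227635832
27.76 0.0225 [ 0.588 -0.147  0.024] [ 1.804 -1.037  9.141] [ 0.018 -0.414  0.007] 0.013800768903431846
28.01 0.0233 [ 0.588 -0.147  0.025] [ 2.452 -0.081  8.827] [ 0.008 -0.494  0.05 ] 0.013461217709665619
28.26 0.0241 [ 0.588 -0.147  0.026] [ 1.903 -0.542  7.503] [-0.023 -0.505 -0.027] 0.013654900213980897
28.51 0.0249 [ 0.588 -0.147  0.026] [2.797 0.188 6.939] [-0.027 -0.566  0.051] 0.01348667205114848
28.76 0.0257 [ 0.588 -0.147  0.027] [ 1.516 -0.571  6.326] [-0.062 -0.66   0.013] 0.013703307341431598
29.01 0.0265 [ 0.588 -0.147  0.028] [ 2.462 -1.243  6.336] [-0.066 -0.719 -0.013] 0.013316675767340358
29.26 0.0273 [ 0.588 -0.147  0.028] [ 6.019 -1.475  4.192] [-0.201 -1.366  0.027] 0.01361402690141367
29.51 0.0281 [ 0.587 -0.147  0.028] [ 7.594 -2.506 -0.396] [-0.299 -1.712  0.044] 0.01339637334700543
29.76 0.0289 [ 0.587 -0.147  0.029] [ 8.373 -2.048 -4.777] [-0.382 -2.141  0.059] 0.014070790942145465
```

The cap is held at TCP z≈0.028, centre 8.6 mm above the mouth, and it resists an upward pull of 4.8 N. It is locked. I'll relax the forces and release.

Run:
```python
from h import *
np.set_printoptions(precision=3,suppress=True)
R=Rj(.234-np.pi/2-1.37)
for x,z in ((.5865,.0281),(.588,.0279)):
    env.movel([x,-.1466,z],R,rate=.03); s,f=F();print(s['ee_pos'],f,s['moment'])
effector.release()
s,f=F();print(s['t'],s['gripper_width'],s['ee_pos'],f)
env.movel([.588,-.1466,.13],R,rate=.1)
env.reach([.56,-.13,.14],Rj(-1.8)); 
snap('wrist','w6'); s=env.sense();print(s['t'],s['ee_pos'])
uv=wproj(s['ee_pos'],s['tcp_rot'],[.588,-.146,.06])[0];print(uv);zoom('w6',int(uv[0]),int(uv[1]),60,6)
for n in ['cap_center','cap_bar']: print(n,[(np.round(q['at'],4),round(q['score'],2)) for q in tip_of('wrist',n)])
snap('scene','s6')
```

```text
[ 0.587 -0.147  0.028] [4.926 0.055 1.712] [-0.137 -1.218  0.03 ]
[ 0.587 -0.147  0.028] [ 1.467 -2.012  4.279] [-0.066 -0.399  0.07 ]
31.4667 0.0917916759586433 [ 0.588 -0.147  0.028] [0.435 0.034 0.268]
33.475 [ 0.56 -0.13  0.14]
[332.389 198.724]
cap_center [(array([0.566, 0.234, 0.019]), 0.92), (array([ 0.586, -0.146,  0.058]), 0.62)]
cap_bar [(array([ 0.586, -0.149,  0.068]), 0.91), (array([0.639, 0.161, 0.054]), 0.85), (array([0.564, 0.23 , 0.028]), 0.82)]
```

View pics/w6_z.png

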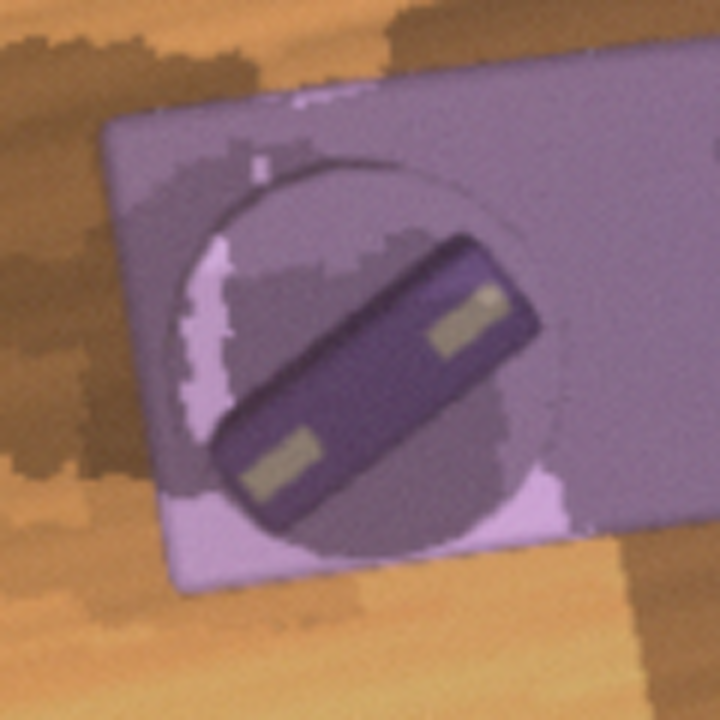

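View pics/s6.png

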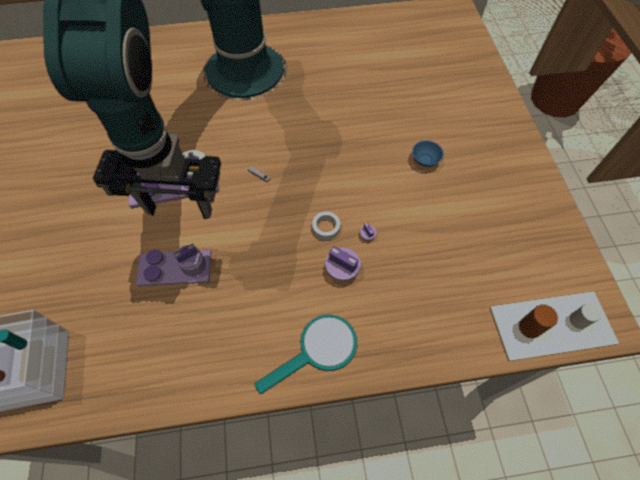

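The cap sits level on the pot. I'll check its final yaw and height from depth, then hand in.

Run:
```python
from h import *
np.set_printoptions(precision=4,suppress=True)
f=np.load('pics/w6.npz');p,R,d=f['p'],f['R'],f['d']
g=lambda x,y,h: wplane(p,R,332-60+x/6,198-60+y/6,h)
a,b=g(280,465,.079),g(470,320,.079);print('bar yaw',np.arctan2(*(a-b)[[1,0]])%np.pi,(a+b)/2,'expected',(.234-1.375)%np.pi)
c=viewer.camera_info('wrist');T=np.array(c['T_tool_cam']);K=np.array(c['intrinsics'])
def W(u,v):
    z=np.median(d[v-1:v+2,u-1:u+2]);A=(u-K[0,2])/K[0,0];B=(v-K[1,2])/K[1,1];th=np.hypot(A,B)
    return p+R@(T[:3,:3]@(np.array([np.tan(th)*A/th,-np.tan(th)*B/th,-1])*z)+T[:3,3])
for n,(x,y) in dict(bar=(375,390),bar2=(320,440),fl1=(310,230),fl2=(470,450),fl3=(220,330),fl4=(400,510)).items(): print(n,W(272+x//6,138+y//6))
s=env.sense();print(s['t'],s['wrist_force'])
workorder.finish_job()
```

```text
bar yaw 2.000806457208859 [ 0.5869 -0.1466  0.079 ] expected 2.000592653589793
bar [ 0.5874 -0.1464  0.0796]
bar2 [ 0.5832 -0.1389  0.0798]
fl1 [ 0.6062 -0.143   0.0557]
fl2 [ 0.5734 -0.1569  0.056 ]
fl3 [ 0.5961 -0.1287  0.0559]
fl4 [ 0.5677 -0.146   0.0558]
33.625 [-0.2435 -0.3689  0.3805]
the job is handed in; nothing more can be done
```

The pot is closed: the cap is locked in place, the gripper has let go, and I handed the job in at about 34 s.

- **Lift and fit:** I took the middle-sized cap off the drying ring. It dropped into the smaller case's slots on the first try.
- **Press and turn:** I pressed it to the stop with about 12 to 16 N and turned it clockwise to its end stop, felt at 1.38 to 1.41 rad. The turn was a little over the stated 1.31 rad, consistent with the stated play and my slot-angle error.
- **Lock check by feel:** The cap sprang up about 4 mm and then resisted an upward pull of about 4.8 N.
- **Last camera checks:**
  - The bar's top is at 79.7 mm, where 79.2 mm was expected.
  - The flange is level at about 55.8 mm, where about 55.2 mm was expected.
  - The bar's angle is 2.00 rad, as expected.
  - The gripper is clear and the wrist force is near zero.
  - In the scene picture the mirror, clipper and ring bowl look where they were. I did not re-measure them.

**Fingertip disagreement:** The real fingertips sit about 32 mm behind the reported TCP, which does not match the description. Because of that, my first grasp closed on nothing above the bar, with no contact. I measured the offset with two cameras and regrasped.

While raising the cap into its lock, the sideways force on the gripper reached about 8 N for a moment. I eased it off before letting go.

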